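# Shut the sample case and lock it with the linchpin

## Task

The steel sample case is loaded with potatoes: press its blue lid fully shut, then push the orange-handled linchpin all the way home through the three lugs of the hasp, coming from the end with the small shelf, while the pin's wire ring is still open. Then swing the ring over the brass pin end until it snaps past it and locks. Work gently, feeling for the stops (never over about 50 N), and leave the glassware, the grater, the bottle and the loose potatoes where they are.

Things in the scene. Friction and masses are not known exactly. Their poses are not given: they have to be found in the camera images.
- case: Fixed open steel box 170 (x) x 240 (y) x 85 mm with a hasp on its front (-x) side; origin at the centre of the box's underside, z up. Hinged lid on top (see lid); closed, the lid's top is 91 mm above the table.
- hasp (a point): On the case: centre of the entry face of the first hasp lug, 120 mm in front of the case's centre, 115 mm above the table; axes of case. The pin enters along +y. From here y 0..12 and 36..48 mm: fixed steel lugs with 20 mm square holes; y 18..30: the lid's yellow lug, 24 mm hole. Lugs 34 mm wide (x), tops 24 mm above the hole axis, holes bevelled 3 mm at entry. Free space beyond.
- lid (a joint): Lid angle in rad: 0 fully shut, grows as it opens (to 1.3). The hinge runs along the case's y through case_hinge; it is stiff (about 0.7 N m of friction), so the lid stays where it is left; push it down, no latch.
- case_hinge (a point): On the case: middle of the lid's hinge line, on the top of the rear wall, 85 mm behind the case's centre and 85 mm above the table. Axes as case.
- lid_press (a point): On the lid's upper face, 75 mm to +y of its centre line, 145 mm from the hinge line (front edge at 174): a good place to press. x of its frame points to the hinge, z out of the lid. The lid is 6 mm thick, its underside in the hinge plane; its yellow lug, 205 mm from the hinge on the centre line, stands 54 mm up from the underside and leans over the lid's middle while the lid is open.
- pin: Loose linchpin, 0.28 kg with its ring, 157 mm long, lying flat on the table. Origin on its centre line at the ring's pivot; +x to the brass end, z up. Orange handle x -52..-8, 20 mm wide, z -7..+25; steel head block x -8..+12, 36 mm wide, z -7..+16; round shaft 14 mm thick; brass ball end 16 mm thick, centre x 97. Underside at z -7. The head block stops on the first lug when home.
- pin_collar (a point): On the pin: centre of the head block's front face, x = 12 mm from pin; pin axes. Home when it is at hasp's y = 0.
- pin_tip (a point): On the pin: the outer end of the brass ball, x = 105 mm; pin axes.
- pin_grip (a point): On the pin: middle of the orange handle (x -30, z +9 mm); pin axes. Grip it across y, 20 mm wide.
- ring (a joint): Angle of the pin's wire ring, rad: 0 straight along the pin, positive lifted to the pin's +z (open, to 1.25), negative past the pin end (stop -0.14). Pivots about the pin's y axis at pin; stays where left (0.07 N m friction). Sprung: its bow meets the brass ball at about +0.085, must stretch 4 mm over it (about 3 to 6 N at the tab) and snaps to below -0.085: locked.
- ring_tab (a point): Middle of the red tab at the end of the ring, 125 mm from the pivot; tab 34 x 26 x 5 mm, from 106 to 140 mm. x of its frame points away from the pivot, z out of the face to push on when closing.
- grater: Bystander: steel box grater 100 x 75 x 220 mm; origin under its centre.
- beaker: Bystander: glass beaker, 90 mm wide, 120 mm tall; origin under its centre.
- small_beaker: Bystander: glass beaker, 68 mm wide, 80 mm tall; origin under its centre.
- dropper: Bystander: amber bottle, 36 mm wide, 90 mm tall; origin under its centre.
- potato: Bystander: loose potato, 58 mm wide, 48 mm tall; origin under its centre.
- potato2: Bystander: loose potato, 58 mm wide, 48 mm tall; origin under its centre.
- shelf (a point): On the case: middle of the top of the aluminium landing shelf before the first lug, 44 mm wide (x) by 64 mm long (y -64..0 from hasp). Its top is flush with the bottoms of the holes, 10 mm below hasp's height; the pin's flat underside slides on it. Axes of case.
- ring_bow (a point): Middle of the ring's bow (cross wire), 104 mm from the pivot. The ring is 6 mm steel wire, its two legs run 26 mm either side of the pin. The whole ring gives outward by up to 8 mm against a 1200 N/m spring in the pivot. Axes as ring_tab.
There are look-alikes about, which are no part of the job. Of the things like the pin, leave any that is purple; of the rest the larger one is meant.

How it is judged (in metres and radians):
On the way, in this order (a step that is already met when the one before it is completed fails the run):
1. the lid is pressed fully shut (value of joint lid below 0.03 rad), for 0.2 s.
2. the pin is home through all three lugs, ring still open, lid shut (value of joint lid below 0.04 rad and y of pin_collar in the frame of hasp above -0.004 m and x of pin_tip in the frame of hasp between -0.009 and 0.009 m and z of pin_tip in the frame of hasp between -0.012 and 0.009 m and value of joint ring above 0.2 rad), for 0.2 s.
At the end, for the whole second after the job is handed in: The lid is shut (0.04 rad), the pin sits in all three lugs, head block within 4 mm of the first lug, its end within 9 mm (12 mm below) of the hole axis and its axis within 0.12 rad of the hasp's; the ring is snapped past the pin end (below -0.07 rad); the pin is at rest (value of joint lid below 0.04 rad and y of pin_collar in the frame of hasp above -0.004 m and x of pin_tip in the frame of hasp between -0.009 and 0.009 m and z of pin_tip in the frame of hasp between -0.012 and 0.009 m and angle between the x axis of pin and the y axis of case, either way round below 0.12 rad and value of joint ring below -0.07 rad and linear speed of pin below 0.02 m/s); the robot touches nothing.
It fails at once if the robot presses on the case or lid with more than 60 N (contact force between any of the fingers, the arm and case above 60 N).
It fails at once if the linchpin is forced against the case with more than 80 N (contact force between pin and case above 80 N).
It fails at once if a bystander is moved by more than 30 mm (distance of any of grater, beaker, small_beaker, dropper, potato, potato2 from where it was at the start of the episode above 0.03 m).
It also fails if it takes over 72 s, if anything falls off the work surface, if the arm or the gripper's body presses on something with over 40 N, if the wrist force passes 120 N, or if a joint passes its speed limit or range.

## Robot

A 6-joint arm with a two-finger parallel gripper is mounted at the origin on the work surface. World frame = base frame: x ahead of the robot, y to its left, z up, the work surface at z = 0. Lengths are in mm, angles in rad, forces in N, time in s.
With the tool pointing down it reaches from about 350 to 875 mm from the base axis. Payload 4.2 kg.
Tool frame: the origin (TCP) lies at the very end of the fingers, on their centre line; the grasp point (between the pads) lies 19 mm behind it; z points along the fingers, y is the line along which they close (so a half turn about z gives the same grasp; the last joint's range is limited). The gripper opens to 85 mm and grips with 20 to 120 N. Pads are 22 mm wide; open, the fingers measure 114 mm over their backs; the gripper's body (76 mm by 85 mm) begins 54 mm behind the grasp point. The pads swing forward as they close: fully open they stand 13 mm farther back than shut.
Start: joints at [1.497, 0.385, 0.008, 0, -1.194, -0.259], TCP at [204.149, 590.697, 231.312] pointing down, gripper open.
Joint ranges: [-3.14, 3.14], [-1.21, 2.06], [-1.07, 1.41], [-3.16, 2.05], [-2.99, -0.16], [-3.1, 3.1]. Speed limits (rad/s): [2.79, 2.79, 3.14, 3.14, 3.14, 3.14].

## Interface

Orientations are given as a unit quaternion [x, y, z, w].
In Python, from bench import arm, optics gives the robot as it stands. The module is installed in compiled form; this text tells all that it offers.
- The arm moves only by the tool step_arm, never from a script. Its argument "motion" is a list of rows, each an object with "dr": the turn, a rotation vector about the tool's x, y, z in units of 8 degrees (1.0 is 8 degrees), a list of three; "slide": the shift along the tool's x, y, z in mm, a list of three; "jaw": the finger opening in mm, from 0 to 85.4. A call has exactly 8 rows; each row is the pose to reach, as a shift and turn from the pose commanded when the call began, along the tool's axes at that moment; what a row does not reach only later rows make up. A row lasts 1/8 s, in which the tool goes at most 62.5 mm and 10.7 degrees, less where a joint would pass 70% of its speed; a pose out of reach is approached as far as the arm can. A call with a gripper value outside its range is refused whole. The fingers move at their own pace and stop on an object; the grip force is fixed at half the most. Time passes only in rows, so rows that repeat a pose let the fingers close, or fill a call up. It gives the time, the measured TCP pose, the force, the opening and the grip force at its end, in the units of the state.
- arm.read_state(): the state, without advancing time (a new reading comes with each control period).
- optics.get_image(name): name is "scene" or "top"; returns the picture (384x512x3 uint8, blue, green, red); there is no depth.
- optics.camera_info(name): a dict with "camera_matrix" (3x3 intrinsics, pixels), "view" (4x4, takes a point from world to camera coordinates). Camera axes: x right, y up, looking along -z (the intrinsics and any distortion apply to the point x, -y, -z); pixel columns grow to the right and rows downward; lengths in mm; the calibration is good to about 2 mm. A picture is of the moment at which its call begins. camera_info takes no time and is no camera call.
- arm.job_done(): hands the job in; it is judged then, once.
The state is a dict: "clock": time; "joints": joint angles; "joint_vel": joint speeds; "joint_efforts": joint torques, N m; "position": TCP position; "ee_rot": TCP orientation; "contact_force": force on the tool from outside, world axes, zero at the start; "wrist_torque": the same for the moment, N m; "gripper_width": finger opening in mm; "grasp_force": force on a finger pad.
Only numpy, scipy, OpenCV 4.12 (cv2) and the standard library are available. Lean on these libraries where they do the work, as an engineer would, in place of code of your own. Each camera call takes 0.05 s, during which the arm holds its last target. There are 200 camera calls.

## Working session

There is one attempt and no reset: what is moved stays moved. The work goes in short steps, Python scripts to look and compute and a tool call to move; the robot and the scene stay as the last step left them, time stands still between calls to the robot, and variables do not carry over. Pictures are saved under pics/ and viewed, at most 10 in all, crops included, and the job is handed in when it is done.

Besides the shell and the picture viewer there is one more tool, called after ">>>" as name([rows], argument=value, ...), one row to a line, values as JSON. step_arm: Moves the arm, as the interface text tells. Its arguments: {"type":"object","properties":{"motion":{"type":"array","items":{"type":"object","properties":{"dr":{"type":"array","items":{"type":"number"}},"slide":{"type":"array","items":{"type":"number"}},"jaw":{"type":"number"}}}}},"required":["motion"]}

```bash
mkdir -p pics; cat > h.py <<'E'
import numpy as np, cv2
from bench import arm, optics
from scipy.spatial.transform import Rotation as R
def shot(n,f=None):
    im=np.asarray(optics.get_image(n)).copy()
    if f: cv2.imwrite('pics/'+f,im)
    return im
def ray(n,u,v):
    c=optics.camera_info(n);K=np.array(c['camera_matrix']);V=np.array(c['view'])
    d=np.linalg.inv(K)@[u,v,1]; d=np.array([d[0],-d[1],-d[2]])
    Rm=V[:3,:3]; return -Rm.T@V[:3,3], Rm.T@d
def onz(n,u,v,z):
    o,d=ray(n,u,v); return o+d*(z-o[2])/d[2]
def proj(n,p):
    c=optics.camera_info(n);K=np.array(c['camera_matrix']);V=np.array(c['view'])
    q=V@np.append(p,1.); a=K@[q[0],-q[1],-q[2]]; return a[:2]/a[2]
def tri(u1,u2):
    o,d=ray('scene',*u1);p,e=ray('top',*u2)
    A=np.c_[d,-e];s=np.linalg.lstsq(A,p-o,rcond=None)[0]
    a,b=o+d*s[0],p+e*s[1]; return (a+b)/2,np.linalg.norm(a-b)
def move(dst,q=None):
    "slide and dr (units) from current pose to dst pose"
    s=arm.read_state();r=R.from_quat(s['ee_rot'])
    sl=r.inv().apply(np.array(dst)-s['position'])
    dr=(r.inv()*R.from_quat(q)).as_rotvec()/np.radians(8) if q is not None else 0
    return np.round(sl,1),np.round(dr,2)
E
python3 - <<'E'
from h import *
a=shot('scene','s0.png');b=shot('top','t0.png')
for n in('scene','top'):
    c=optics.camera_info(n);print(n,c.keys(),np.round(c['camera_matrix'],1).tolist(),np.round(ray(n,256,192),2))
s=arm.read_state();print(s)
E
```

```text
scene dict_keys(['camera_matrix', 'view']) [[427.0, 0.0, 251.9], [0.0, 427.0, 184.7], [0.0, 0.0, 1.0]] [[ 1.26045e+03  2.26040e+02  9.31980e+02]
 [-6.50000e-01 -1.50000e-01 -7.50000e-01]]
top dict_keys(['camera_matrix', 'view']) [[365.0, 0.0, 255.2], [0.0, 365.0, 192.0], [0.0, 0.0, 1.0]] [[ 3.73130e+02  5.56200e+01  1.20143e+03]
 [ 1.40000e-01 -1.00000e-02 -9.90000e-01]]
{'clock': 0.1, 'joints': array([ 1.49657459e+00,  3.85476974e-01,  6.74130334e-03, -3.76295425e-04,
       -1.19400391e+00, -2.58609202e-01]), 'joint_vel': array([-0.00066119, -0.00247334,  0.00400105,  0.00181386,  0.00036301,
        0.00132031]), 'joint_efforts': array([-4.26125616e-04, -3.93316627e+01,  1.88930368e+01,  4.19802815e+00,
       -2.57178595e-03,  4.91255037e-07]), 'position': array([204.0234713 , 590.20641855, 230.33301528]), 'ee_rot': array([ 9.86172895e-01, -1.65716768e-01, -8.46878150e-05,  9.83602416e-04]), 'contact_force': array([ 0.99362819, -0.88106229, -0.32614277]), 'wrist_torque': array([-0.01281368, -0.03649019, -0.02905163]), 'grasp_force': 0.0, 'gripper_width': 85.12544972503758}
```

```bash
python3 -c "
import cv2
for n in('s0','t0'):
    cv2.imwrite(f'pics/{n}b.png',cv2.resize(cv2.imread(f'pics/{n}.png'),(800,600),interpolation=cv2.INTER_CUBIC))"
```

```text
(no output)
```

View pics/s0b.png

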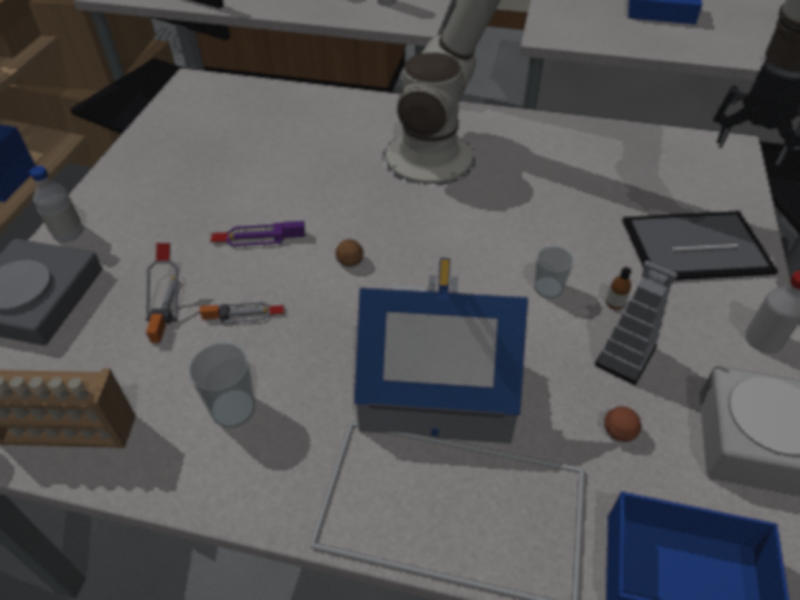

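View pics/t0b.png

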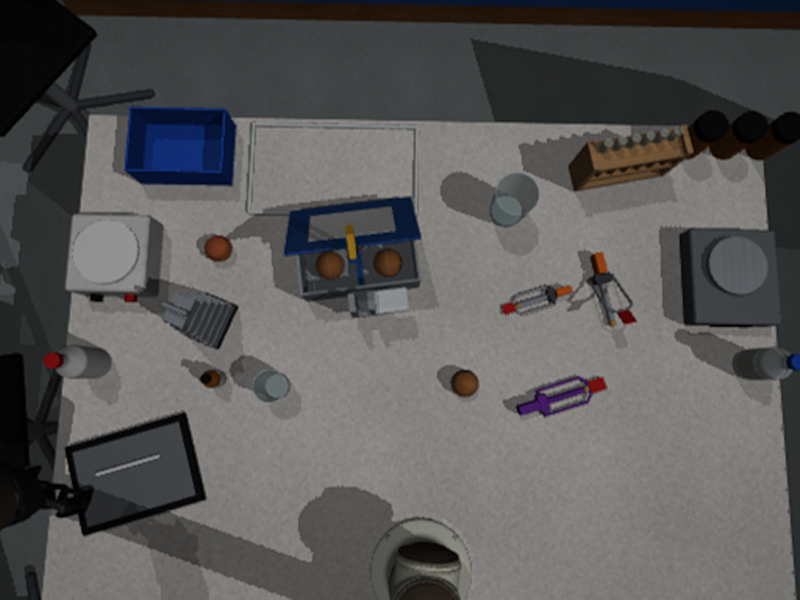

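Case in top view (800-scale) spans (300,250)–(418,320). The hasp and shelf are at (375,300), with the shelf on the -y (right) end. Pin-like things in the top view:
- Orange, large, ring raised, at (605,290).
- Orange, small, at (538,298).
- Purple, at (560,397).

The larger non-purple one is meant. I'll confirm in an enlarged crop.

```bash
python3 - <<'E'
import cv2,numpy as np
s=cv2.imread('pics/s0.png');t=cv2.imread('pics/t0.png')
# crops 80x60 x5 / 100x75 x4
def c(im,x,y,w): 
    h=w*3//4; return cv2.resize(cv2.convertScaleAbs(im[y:y+h,x:x+w],alpha=1.5),(400,300),interpolation=cv2.INTER_CUBIC)
o=np.vstack([np.hstack([c(t,315,155,100),c(s,80,150,120)]),np.hstack([c(t,180,120,100),c(s,215,155,140)])])
cv2.imwrite('pics/c1.png',o)
E
```

```text
(no output)
```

View pics/c1.png

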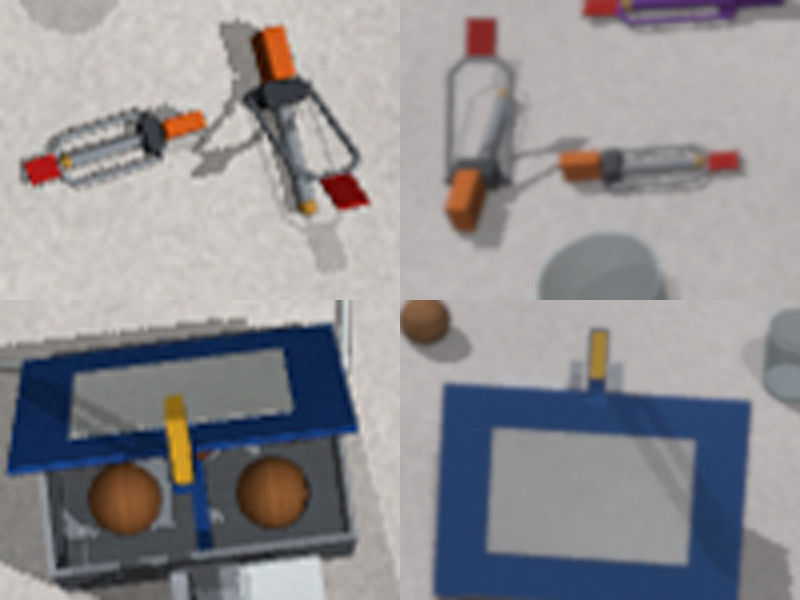

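The crop confirms it: the large orange pin has its ring raised. Its brass ball is at top px ≈(392,207) and its handle at ≈(383,169). The other orange pin is smaller. Next I measure the lid corners and the pin.

```bash
cat >> h.py <<'E'
def mask(im,lo,hi,roi):
    x0,y0,x1,y1=roi;h=cv2.inRange(cv2.cvtColor(im,cv2.COLOR_BGR2HSV),np.array(lo),np.array(hi))
    m=np.zeros_like(h);m[y0:y1,x0:x1]=h[y0:y1,x0:x1];return m
def big(m):
    c=cv2.findContours(m,cv2.RETR_EXTERNAL,cv2.CHAIN_APPROX_NONE)[0];return max(c,key=cv2.contourArea)
def cen(c):
    M=cv2.moments(c);return np.array([M['m10'],M['m01']])/M['m00']
E
python3 - <<'E'
from h import *
s=cv2.imread('pics/s0.png');t=cv2.imread('pics/t0.png')
for n,im,roi in(('scene',s,(215,150,350,280)),('top',t,(175,115,280,200))):
    m=mask(im,(105,100,30),(130,255,255),roi);m=cv2.morphologyEx(m,cv2.MORPH_OPEN,np.ones((5,5),np.uint8)) if n=='top' else m
    c=big(m);print(n,cv2.contourArea(c),cv2.approxPolyDP(cv2.convexHull(c),4,True)[:,0].tolist())
# pin
for n,im,r1 in(('scene',s,(85,170,125,222)),('top',t,(370,155,400,215))):
    o=big(mask(im,(5,150,80),(14,255,255),r1));print(n,'orange',cen(o),cv2.contourArea(o),np.round(cv2.boxPoints(cv2.minAreaRect(o)),1).tolist())
    b=mask(im,(15,110,60),(32,255,255),r1);print('brass',np.argwhere(b)[:,::-1].mean(0),b.sum()//255)
# yellow lug
for n,im,roi in(('scene',s,(270,150,300,195)),('top',t,(210,140,240,175))):
    o=big(mask(im,(17,110,60),(35,255,255),roi));print(n,'lug',cen(o),np.round(cv2.boxPoints(cv2.minAreaRect(o)),1).tolist())
P={}
for k,a,b in(('F+',(337.5,190.7),(182.5,162.5)),('F-',(230,184),(268.75,153)),('H+',(334.1,263.7),(186.25,135)),('H-',(227.8,257.3),(263.75,126.75)),('tip',(110.9,177.6),(392.2,207)),('hand',(99.5,209.4),(383.2,168.7))):
    p,e=tri(a,b);print(k,np.round(p,1),round(e,1))
E
```

```text
scene 7622.0 [[336, 191], [331, 264], [227, 256], [231, 185], [285, 184]]
top 506.5 [[262, 127], [267, 152], [228, 157], [249, 127]]
scene orange [ 98.38292011 206.72176309] 60.5 [[94.4000015258789, 212.89999389648438], [96.5, 200.10000610351562], [102.5999984741211, 201.10000610351562], [100.5, 213.89999389648438]]
brass [nan nan] 0
top orange [384.12179487 167.92948718] 52.0 [[379.79998779296875, 162.3000030517578], [384.79998779296875, 160.89999389648438], [388.3999938964844, 173.3000030517578], [383.3999938964844, 174.8000030517578]]
brass [391.77777778 206.44444444] 9
scene lug [284.01201201 173.66366366] [[282.0, 166.0], [286.0, 166.0], [286.0, 181.0], [282.0, 181.0]]
top lug [224.16479401 154.47752809] [[220.3000030517578, 144.1999969482422], [225.60000610351562, 143.60000610351562], [228.1999969482422, 164.8000030517578], [222.89999389648438, 165.5]]
F+ [591.8 255.6 211. ] 5.0
F- [623.5  14.7 209.6] 0.5
H+ [706.5 273.5  90.7] 8.7
H- [739.4  30.4  83.6] 8.9
tip [ 498.9 -401.4    7.7] 2.0
hand [ 625.3 -372.9   15.3] 2.7<stdin>:9: RuntimeWarning: Mean of empty slice.
  ret = um.true_divide(
```

>>> step_arm([
  {"slide":[10,4,-40],"dr":[0,0,0],"jaw":0},
  {"slide":[50,20,-80],"dr":[0,0,-0.4],"jaw":0},
  {"slide":[105,41,-80],"dr":[0,0,-1],"jaw":0},
  {"slide":[160,63,-80],"dr":[0,0,-1.7],"jaw":0},
  {"slide":[215,84,-80],"dr":[0,0,-2.4],"jaw":0},
  {"slide":[270,106,-80],"dr":[0,0,-3],"jaw":0},
  {"slide":[325,127,-80],"dr":[0,0,-3.34],"jaw":0},
  {"slide":[380,149,-80],"dr":[0,0,-3.34],"jaw":0},
])

```text
clock: 1.1
position: [515.7, 324.3, 310.9]
ee_rot: [0.998, 0.067, -0.0, 0.0]
contact_force: [1.2, 1.6, 0.6]
gripper_width: -0.3
grasp_force: 0.0
```

```bash
python3 - <<'E'
from h import *
s=arm.read_state();print(s['position'],s['contact_force'],R.from_quat(s['ee_rot']).as_matrix().round(3).tolist())
print(move([640.8,216.7,230]))
E
```

```text
[515.65866718 324.26486848 310.85117895] [1.16122191 1.64434086 0.61059697] [[0.991, 0.134, -0.001], [0.134, -0.991, -0.0], [-0.001, 0.0, -1.0]]
(array([109.7, 123.3,  80.8]), np.int64(0))
```

>>> step_arm([
  {"slide":[45,45,10],"dr":[0,0,0],"jaw":0},
  {"slide":[85,85,30],"dr":[0,0,0],"jaw":0},
  {"slide":[110,123,65],"dr":[0,0,0],"jaw":0},
  {"slide":[108,123,90],"dr":[0,0,0],"jaw":0},
  {"slide":[100,123,115],"dr":[0,0,0],"jaw":0},
  {"slide":[87,123,128],"dr":[0,0,0],"jaw":0},
  {"slide":[78,123,139],"dr":[0,0,0],"jaw":0},
  {"slide":[70,123,151],"dr":[0,0,0],"jaw":0},
])

```text
clock: 2.1
position: [601.9, 212.8, 161.2]
ee_rot: [0.998, 0.067, 0.002, 0.0]
contact_force: [4.4, -1.8, 3.1]
gripper_width: 0.1
grasp_force: 2.2
```

>>> step_arm([
  {"slide":[-4,0,7],"dr":[0,0,0],"jaw":0},
  {"slide":[-7,0,13],"dr":[0,0,0],"jaw":0},
  {"slide":[-10,0,20],"dr":[0,0,0],"jaw":0},
  {"slide":[-13,0,27],"dr":[0,0,0],"jaw":0},
  {"slide":[-15,0,34],"dr":[0,0,0],"jaw":0},
  {"slide":[-17,0,42],"dr":[0,0,0],"jaw":0},
  {"slide":[-19,0,50],"dr":[0,0,0],"jaw":0},
  {"slide":[-20,0,57],"dr":[0,0,0],"jaw":0},
])

```text
clock: 3.1
position: [580.2, 210.4, 102.6]
ee_rot: [0.998, 0.067, -0.0, 0.0]
contact_force: [0.4, -1.6, 3.0]
gripper_width: 0.0
grasp_force: 1.6
```

>>> step_arm([
  {"slide":[0,0,3],"dr":[0,0,0],"jaw":0},
  {"slide":[0,0,6],"dr":[0,0,0],"jaw":0},
  {"slide":[0,0,8],"dr":[0,0,0],"jaw":0},
  {"slide":[0,0,9],"dr":[0,0,0],"jaw":0},
  {"slide":[0,0,10],"dr":[0,0,0],"jaw":0},
  {"slide":[0,0,11],"dr":[0,0,0],"jaw":0},
  {"slide":[0,0,11.5],"dr":[0,0,0],"jaw":0},
  {"slide":[0,0,12],"dr":[0,0,0],"jaw":0},
])

```text
clock: 4.1
position: [580.5, 210.6, 91.3]
ee_rot: [0.998, 0.067, -0.0, -0.0]
contact_force: [-1.9, -0.1, 1.9]
gripper_width: 0.2
grasp_force: 1.3
```

>>> step_arm([
  {"slide":[0,0,0.5],"dr":[0,0,0],"jaw":0},
  {"slide":[0,0,1],"dr":[0,0,0],"jaw":0},
  {"slide":[0,0,1.5],"dr":[0,0,0],"jaw":0},
  {"slide":[0,0,2],"dr":[0,0,0],"jaw":0},
  {"slide":[0,0,2],"dr":[0,0,0],"jaw":0},
  {"slide":[0,0,2],"dr":[0,0,0],"jaw":0},
  {"slide":[0,0,2],"dr":[0,0,0],"jaw":0},
  {"slide":[0,0,2],"dr":[0,0,0],"jaw":0},
])

```text
clock: 5.1
position: [580.6, 210.6, 91.1]
ee_rot: [0.998, 0.067, 0.0, -0.0]
contact_force: [-5.9, -0.7, 10.3]
gripper_width: -0.0
grasp_force: 5.1
```

>>> step_arm([
  {"slide":[0,0,-45],"dr":[0,0,0],"jaw":0},
  {"slide":[0,10,-100],"dr":[0,0,0],"jaw":0},
  {"slide":[-2,60,-120],"dr":[0,0,0],"jaw":50},
  {"slide":[-5,118,-120],"dr":[0,0,0],"jaw":50},
  {"slide":[-10,178,-120],"dr":[0,0,0],"jaw":50},
  {"slide":[-15,238,-120],"dr":[0,0,0],"jaw":50},
  {"slide":[-19,298,-120],"dr":[0,0,0],"jaw":50},
  {"slide":[-22,358,-120],"dr":[0,0,0],"jaw":50},
])

```text
clock: 6.1
position: [607.0, -149.3, 209.2]
ee_rot: [0.998, 0.067, 0.001, 0.0]
contact_force: [0.5, 0.3, 0.3]
gripper_width: 50.2
grasp_force: 0.0
```

```bash
python3 - <<'E'
from h import *
s=shot('scene','s1.png');t=shot('top','t1.png')
st=arm.read_state();print(st['position'],st['joints'].round(3),R.from_quat(st['ee_rot']).as_matrix()[:,0].round(3))
for n,im,roi in(('scene',s,(205,150,350,300)),('top',t,(175,100,290,200))):
    m=mask(im,(105,100,30),(130,255,255),roi)
    c=cv2.convexHull(big(m));q=cv2.boxPoints(cv2.minAreaRect(c));a=cv2.approxPolyDP(c,4,True)[:,0]
    print(n,cv2.contourArea(c),a.tolist());print([np.round(onz(n,*p,91)[:2],1).tolist() for p in a])
    if n=='top':
        print('rect',[np.round(onz(n,*p,91)[:2],1).tolist() for p in q])
    o=big(mask(im,(17,110,60),(35,255,255),roi));print(n,'lug',cen(o),cv2.boxPoints(cv2.minAreaRect(o)).round(1).tolist())
for z in (20,28,32): print('handle',z,onz('top',384.12+.3,167.93+.3,z).round(1))
print('ball',onz('top',392.0,206.7,8).round(1))
def c(im,x,y,w):
    h=w*3//4; return cv2.resize(cv2.convertScaleAbs(im[y:y+h,x:x+w],alpha=1.5),(800,600) if 0 else (400,300),interpolation=cv2.INTER_CUBIC)
cv2.imwrite('pics/c2.png',np.vstack([np.hstack([c(t,180,120,100),c(s,205,140,160)]),np.hstack([c(t,205,165,64),c(s,255,150,60)])]))
E
```

```text
[ 606.72301009 -152.58229982  208.58079616] [ 1.200e-02  4.010e-01 -2.600e-02  1.000e-03 -1.143e+00  1.685e+00] [0.992 0.126 0.001]
scene 5848.5 [[329, 207], [330, 264], [227, 256], [236, 201], [284, 200]]
[[540.4, 247.8], [708.6, 268.8], [740.3, 33.7], [573.3, 11.4], [542.5, 131.8]]
scene lug [283.06397306 186.31649832] [[280.79998779296875, 197.0], [282.0, 176.8000030517578], [285.3999938964844, 177.0], [284.20001220703125, 197.1999969482422]]
top 3949.0 [[247, 129], [261, 147], [261, 180], [233, 188], [191, 189], [186, 136]]
[[729.7, 78.9], [672.3, 34.0], [567.6, 32.6], [541.1, 118.4], [535.9, 247.3], [703.6, 269.7]]
rect [[706.7, 272.2], [735.8, 40.4], [553.2, 19.5], [525.6, 246.3]]
top lug [230.83859649 192.89122807] [[227.6999969482422, 187.10000610351562], [232.60000610351562, 186.60000610351562], [234.0, 199.0], [229.10000610351562, 199.5]]
handle 20 [ 626.4 -376.7   20. ]
handle 28 [ 624.7 -373.7   28. ]
handle 32 [ 623.8 -372.3   32. ]
ball [ 500.2 -401.7    8. ]
```

View pics/c2.png

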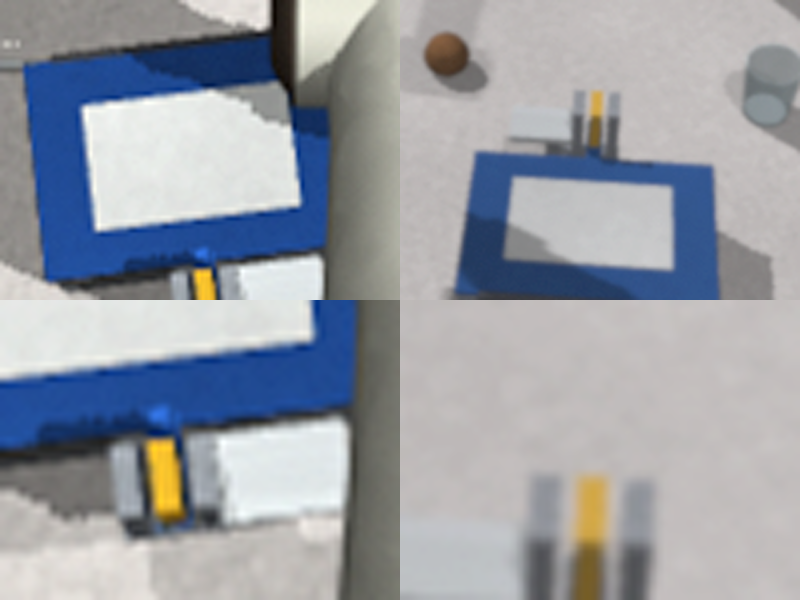

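Lid is shut: the blue rectangle lies flat and the yellow lug stands between the two steel lugs (top px ≈(231,193)). The shelf is to its right, at (250,190).

```bash
python3 - <<'E'
from h import *
yw=np.radians(7.6);X=np.array([np.cos(yw),np.sin(yw)]);Y=np.array([-X[1],X[0]])
def hasp(p,y): return (p[:2]-y*Y).round(1)
C=np.array([642.7,140.7]);print('from lid',C-120*X)
print('scene lug',hasp(onz('scene',283.8,181,139),24),'top lug',hasp(onz('top',231.1,193.2,139),24))
print('tri',tri((283.8,181),(231.1,193.2)))
# lug1 centre y=6 : scene crop (548,505); lug3 y=42: (637,510)
f=lambda u,v:(255+(u-400)/6.667,150+(v-300)/6.667)
print('l1',hasp(onz('scene',*f(546,507),139),6),'l3',hasp(onz('scene',*f(638,511),139),42))
g=lambda u,v:(205+u/6.25,165+(v-300)/6.25)
for q in((350,418),(343,518)): print('shelf end',onz('top',*g(*q),105).round(1))
print('shelf end mid->hasp',hasp(onz('top',*g(346.5,468),105),-64))
print('lug1 top',hasp(onz('top',*g(206,485),139),6),'lug3',hasp(onz('top',*g(128,490),139),42))
E
```

```text
from lid [523.75413517 124.82923317]
scene lug [524.2 101.4] top lug [521.5  97.1]
tri (array([518.45047879, 122.94297952, 135.8253993 ]), np.float64(3.8062342074977713))
l1 [525.8 102.2] l3 [524.9 101.1]
shelf end [553.1  32.7 105. ]
shelf end [504.   35.4 105. ]
shelf end mid->hasp [520.   97.5]
lug1 top [515.3  94.7] lug3 [517.1  95.6]
```

>>> step_arm([
  {"slide":[-3,50,0],"dr":[0,0,-0.2],"jaw":50},
  {"slide":[-6,105,0],"dr":[0,0,-0.4],"jaw":50},
  {"slide":[-9,160,0],"dr":[0,0,-0.6],"jaw":50},
  {"slide":[-12,220,0],"dr":[0,0,-0.7],"jaw":50},
  {"slide":[-12,220,40],"dr":[0,0,-0.7],"jaw":50},
  {"slide":[-12,220,90],"dr":[0,0,-0.7],"jaw":50},
  {"slide":[-12,220,130],"dr":[0,0,-0.7],"jaw":50},
  {"slide":[-12,220,140],"dr":[0,0,-0.7],"jaw":50},
])

```text
clock: 7.2
position: [622.3, -366.0, 65.3]
ee_rot: [0.993, 0.115, -0.003, -0.001]
contact_force: [0.1, -0.4, -0.2]
gripper_width: 49.5
grasp_force: 0.0
```

```bash
python3 - <<'E'
from h import *
s=shot('scene','s2.png');t=shot('top','t2.png')
st=arm.read_state();print(st['position'],np.degrees(R.from_quat(st['ee_rot']).as_euler('ZYX')),st['contact_force'])
y=np.radians(13.27)
print(move([624,-372.5,4],[np.cos(y/2),np.sin(y/2),0,0]))
def c(im,x,y,w):
    h=w*3//2; return cv2.resize(cv2.convertScaleAbs(im[y:y+h,x:x+w],alpha=1.5),(400,600),interpolation=cv2.INTER_CUBIC)
cv2.imwrite('pics/c3.png',np.hstack([c(t,345,140,70),c(s,70,145,70)]))
E
```

```text
[ 623.98673698 -366.78373912   68.46943388] [ 1.32838617e+01  6.26006431e-02 -1.79986811e+02] [-0.40901681  0.36194118 -0.07693231]
(array([-1.2,  5.6, 64.5]), array([-0.  ,  0.01,  0.  ]))
```

View pics/c3.png

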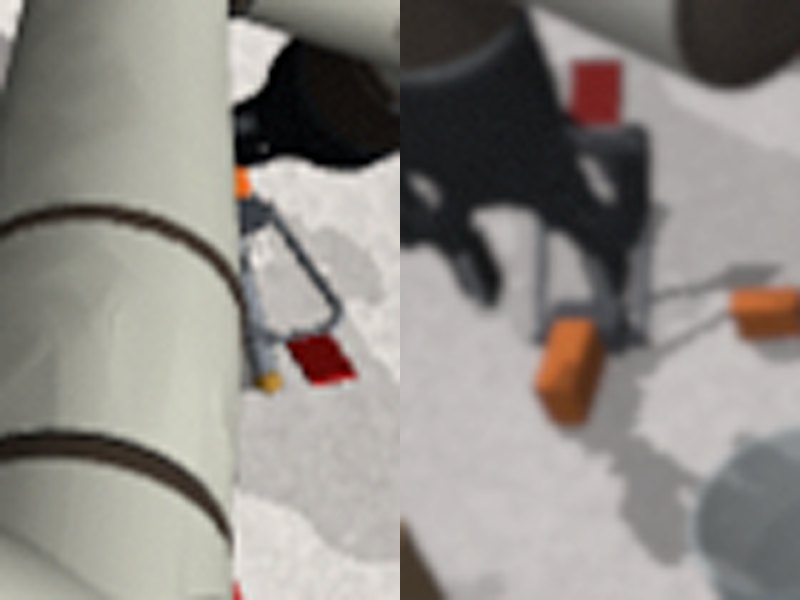

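Left crop: the ball is at (268,382) and the ring tab (red) at (320,358), up beside the arm. Right crop: the fingers straddle the handle line. I'll descend and grip.

>>> step_arm([
  {"slide":[-1,5.5,15],"dr":[0,0,0],"jaw":50},
  {"slide":[-1,5.5,38],"dr":[0,0,0],"jaw":50},
  {"slide":[-1,5.5,55],"dr":[0,0,0],"jaw":50},
  {"slide":[-1,5.5,64],"dr":[0,0,0],"jaw":50},
  {"slide":[-1,5.5,64],"dr":[0,0,0],"jaw":30},
  {"slide":[-1,5.5,64],"dr":[0,0,0],"jaw":10},
  {"slide":[-1,5.5,64],"dr":[0,0,0],"jaw":10},
  {"slide":[-1,5.5,64],"dr":[0,0,0],"jaw":10},
])

```text
clock: 8.3
position: [624.7, -372.7, 6.2]
ee_rot: [0.993, 0.116, 0.001, 0.001]
contact_force: [0.7, -0.7, 1.5]
gripper_width: 18.9
grasp_force: 60.7
```

>>> step_arm([
  {"slide":[0,0,-20],"dr":[0,0,0],"jaw":10},
  {"slide":[0,0,-60],"dr":[0,0,0],"jaw":10},
  {"slide":[0,0,-110],"dr":[0,0,0.6],"jaw":10},
  {"slide":[-1,-40,-150],"dr":[0,0,1.6],"jaw":10},
  {"slide":[-2,-85,-160],"dr":[0,0,2.8],"jaw":10},
  {"slide":[-3,-130,-160],"dr":[0,0,4],"jaw":10},
  {"slide":[-4,-170,-160],"dr":[0,0,5.2],"jaw":10},
  {"slide":[-5,-200,-160],"dr":[0,0,6.4],"jaw":10},
])

```text
clock: 9.3
position: [572.5, -177.3, 166.5]
ee_rot: [0.945, -0.327, 0.0, -0.0]
contact_force: [0.0, -0.1, -2.8]
gripper_width: 18.9
grasp_force: 60.2
```

```bash
python3 - <<'E'
from h import *
st=arm.read_state();print(st['position'],np.degrees(R.from_quat(st['ee_rot']).as_euler('ZYX')),st['gripper_width'],st['contact_force'])
y=np.radians(-82.4)
print(move([545.4,-69,160],[np.cos(y/2),np.sin(y/2),0,0]))
E
```

```text
[ 572.47703581 -177.3012416   166.4535666 ] [-3.82300211e+01 -1.20908345e-02 -1.79964453e+02] 18.921721074846964 [ 0.04252126 -0.09327246 -2.76144792]
(array([-88.3, -68.3,   6.5]), array([-0.  ,  0.  ,  5.52]))
```

>>> step_arm([
  {"slide":[-12,-9,0],"dr":[0,0,0.8],"jaw":10},
  {"slide":[-26,-20,0],"dr":[0,0,1.9],"jaw":10},
  {"slide":[-42,-32,0],"dr":[0,0,3.1],"jaw":10},
  {"slide":[-60,-46,0],"dr":[0,0,4.3],"jaw":10},
  {"slide":[-76,-58,10],"dr":[0,0,5.2],"jaw":10},
  {"slide":[-88,-68,20],"dr":[0,0,5.54],"jaw":10},
  {"slide":[-88,-68,35],"dr":[0,0,5.54],"jaw":10},
  {"slide":[-88,-68,40],"dr":[0,0,5.54],"jaw":10},
])

```text
clock: 10.3
position: [545.0, -71.5, 124.6]
ee_rot: [0.753, -0.658, -0.001, 0.001]
contact_force: [-0.2, 0.1, -3.0]
gripper_width: 19.2
grasp_force: 60.2
```

```bash
python3 - <<'E'
from h import *
s=shot('scene','s3.png');t=shot('top','t3.png')
st=arm.read_state();print(st['position'],np.degrees(R.from_quat(st['ee_rot']).as_euler('ZYX')),st['gripper_width'],st['contact_force'])
yw=np.radians(7.6);Y=np.array([-np.sin(yw),np.cos(yw),0]);g=st['position']+[0,0,.8]
for k in (0,15,20,22,97+30,105+30): print(k,proj('top',g+k*Y).round(1),proj('scene',g+k*Y).round(1))
def c(im,x,y,w):
    h=w*3//4; return cv2.resize(cv2.convertScaleAbs(im[y:y+h,x:x+w],alpha=1.5),(400,300),interpolation=cv2.INTER_CUBIC)
cv2.imwrite('pics/c4.png',np.vstack([np.hstack([c(t,210,160,100),c(s,190,120,120)]),np.hstack([c(t,220,175,50),c(s,240,160,60)])]))
E
```

```text
[545.4293115  -71.78439285 124.75320379] [-8.22879982e+01 -4.50018121e-03  1.79910743e+02] 18.889674245999966 [ 0.39529935 -0.4086861  -3.60806814]
0 [296.1 185.9] [207.3 179.1]
15 [291.1 186.5] [213.  179.4]
20 [289.5 186.7] [214.9 179.6]
22 [288.8 186.7] [215.7 179.6]
127 [253.9 190.8] [255.9 182.2]
135 [251.2 191.1] [259.  182.4]
```

View pics/c4.png

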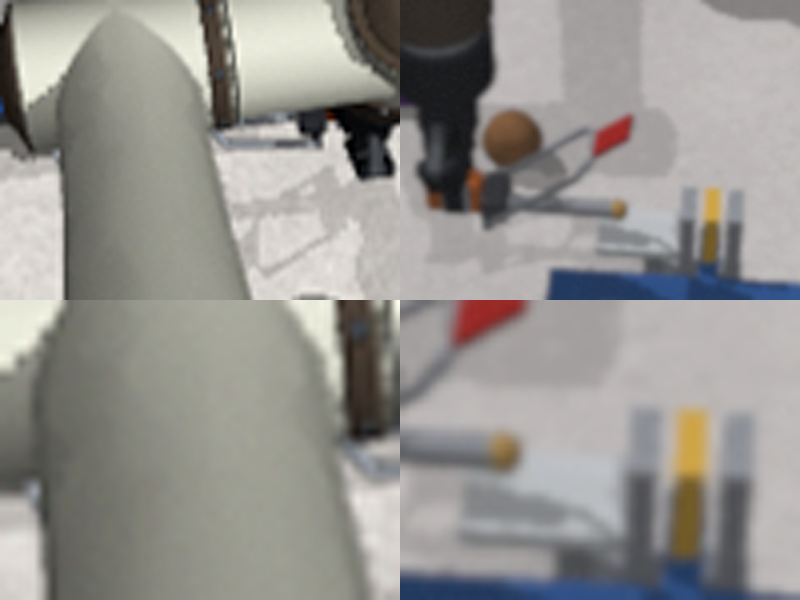

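The scene crop shows the ball at (255.8,182.5), against (255.9,182.2) predicted from the TCP, so the pin sits in the hand as expected. The ring is open (about 0.6 rad). A quick subpixel check of the lug line follows.

```bash
python3 - <<'E'
from h import *
s=cv2.imread('pics/s3.png');hsv=cv2.cvtColor(s,cv2.COLOR_BGR2HSV)
b=mask(s,(12,90,60),(32,255,255),(245,170,265,195));w=hsv[...,2]*(b>0);M=cv2.moments(b,True);print('ball',M['m10']/M['m00'],M['m01']/M['m00'],M['m00'])
for c0,c1 in((275,277),(282,286),(289,292)):
    print(c0,s[172:200,c0:c1].mean(1).round().astype(int)[:,0 ].tolist(),s[172:200,c0:c1].mean(1).round().astype(int)[:,2].tolist())
yw=np.radians(7.6);Y=np.array([-np.sin(yw),np.cos(yw),0])
for r in(180.5,181,181.5): print(r,(onz('scene',283.7,r,139)-24*Y).round(1))
print('per px',onz('scene',256,183,125.5)-onz('scene',256,182,125.5))
E
```

```text
ball 255.0 182.2 10.0
275 [118, 120, 121, 118, 110, 103, 102, 102, 102, 101, 102, 102, 100, 90, 73, 61, 59, 58, 58, 58, 58, 58, 59, 58, 58, 58, 56, 56] [122, 124, 124, 119, 107, 98, 96, 96, 96, 96, 96, 96, 94, 85, 68, 58, 56, 56, 56, 56, 54, 55, 56, 55, 54, 54, 53, 52]
282 [120, 121, 122, 115, 90, 66, 58, 57, 57, 56, 56, 56, 57, 56, 50, 45, 42, 41, 39, 40, 40, 40, 41, 44, 44, 45, 52, 62] [124, 124, 125, 126, 130, 134, 136, 136, 136, 136, 136, 136, 136, 129, 107, 88, 79, 76, 76, 76, 76, 76, 75, 74, 74, 70, 58, 44]
289 [122, 122, 122, 121, 117, 108, 103, 101, 101, 101, 102, 102, 103, 100, 86, 70, 61, 60, 60, 61, 61, 62, 63, 63, 64, 65, 64, 62] [125, 126, 126, 124, 118, 105, 98, 95, 95, 95, 95, 96, 96, 94, 81, 66, 58, 57, 58, 58, 59, 60, 60, 60, 62, 62, 61, 59]
180.5 [522.5 100.9 139. ]
181 [524.2 101.2 139. ]
181.5 [526.  101.5 139. ]
per px [3.43599264 0.78944721 0.        ]
```

>>> step_arm([
  {"slide":[0,-1,4],"dr":[0,0,0],"jaw":10},
  {"slide":[0,-2,8],"dr":[0,0,0],"jaw":10},
  {"slide":[0,-2,11],"dr":[0,0,0],"jaw":10},
  {"slide":[0,-2,11],"dr":[0,0,0],"jaw":10},
  {"slide":[-8,-2,11],"dr":[0,0,0],"jaw":10},
  {"slide":[-16,-2,11],"dr":[0,0,0],"jaw":10},
  {"slide":[-24,-2,11],"dr":[0,0,0],"jaw":10},
  {"slide":[-30,-2,11],"dr":[0,0,0],"jaw":10},
])

```text
clock: 11.4
position: [543.7, -40.4, 114.4]
ee_rot: [0.753, -0.658, 0.0, -0.0]
contact_force: [-0.1, -0.0, -3.3]
gripper_width: 18.6
grasp_force: 60.3
```

```bash
cat >> h.py <<'E'
def loc():
    st=arm.read_state();yw=np.radians(7.6);c,s=np.cos(yw),np.sin(yw);d=st['position']-np.array([524.2,101.2,115]);f=st['contact_force']
    print('t',round(st['clock'],1),'tcp in hasp',(c*d[0]+s*d[1]).round(2),(-s*d[0]+c*d[1]).round(2),d[2].round(2),'F',(c*f[0]+s*f[1]).round(1),(-s*f[0]+c*f[1]).round(1),f[2].round(1),'T',np.round(st['wrist_torque'],2),'eul',np.degrees(R.from_quat(st['ee_rot']).as_euler('ZYX')).round(2),'w',round(st['gripper_width'],1))
E
python3 - <<'E'
from h import *
loc()
E
```

```text
t 11.4 tcp in hasp 0.61 -142.98 -0.59 F -0.1 0.0 -3.3 T [-0.1   0.    0.05] eul [ -82.23    0.   -179.99] w 18.6
```

>>> step_arm([
  {"slide":[-3,0,1],"dr":[0,0,0],"jaw":10},
  {"slide":[-6,0,1],"dr":[0,0,0],"jaw":10},
  {"slide":[-9,0,1],"dr":[0,0,0],"jaw":10},
  {"slide":[-12,0,1],"dr":[0,0,0],"jaw":10},
  {"slide":[-15,0,1],"dr":[0,0,0],"jaw":10},
  {"slide":[-18,0,1],"dr":[0,0,0],"jaw":10},
  {"slide":[-21,0,1],"dr":[0,0,0],"jaw":10},
  {"slide":[-24,0,1],"dr":[0,0,0],"jaw":10},
])

```text
clock: 12.4
position: [540.1, -17.4, 113.1]
ee_rot: [0.753, -0.658, -0.0, 0.0]
contact_force: [-0.9, -0.9, -3.8]
gripper_width: 19.1
grasp_force: 60.1
```

```bash
python3 -c "
from h import *
loc()"
```

```text
t 12.4 tcp in hasp 0.06 -119.68 -1.85 F -1.0 -0.7 -3.8 T [-0.44  0.37  0.19] eul [-8.2260e+01 -1.0000e-02  1.7994e+02] w 19.1
```

>>> step_arm([
  {"slide":[-4,0,0],"dr":[0,0,0],"jaw":10},
  {"slide":[-8,0,0],"dr":[0,0,0],"jaw":10},
  {"slide":[-12,0,0],"dr":[0,0,0],"jaw":10},
  {"slide":[-16,0,0],"dr":[0,0,0],"jaw":10},
  {"slide":[-20,0,0],"dr":[0,0,0],"jaw":10},
  {"slide":[-24,0,0],"dr":[0,0,0],"jaw":10},
  {"slide":[-28,0,0],"dr":[0,0,0],"jaw":10},
  {"slide":[-32,0,0],"dr":[0,0,0],"jaw":10},
])

```text
clock: 13.4
position: [535.5, 14.2, 113.1]
ee_rot: [0.753, -0.658, -0.0, 0.001]
contact_force: [-0.8, -0.3, -2.8]
gripper_width: 19.3
grasp_force: 60.1
```

```bash
python3 -c "
from h import *
loc()"
```

```text
t 13.4 tcp in hasp -0.28 -87.76 -1.88 F -0.9 -0.2 -2.8 T [-0.39  0.34  0.15] eul [-8.2260e+01 -2.0000e-02  1.7991e+02] w 19.3
```

>>> step_arm([
  {"slide":[-5,0,0],"dr":[0,0,0],"jaw":10},
  {"slide":[-10,0,0],"dr":[0,0,0],"jaw":10},
  {"slide":[-15,0,0],"dr":[0,0,0],"jaw":10},
  {"slide":[-20,0,0],"dr":[0,0,0],"jaw":10},
  {"slide":[-25,0,0],"dr":[0,0,0],"jaw":10},
  {"slide":[-30,0,0],"dr":[0,0,0],"jaw":10},
  {"slide":[-34,0,0],"dr":[0,0,0],"jaw":10},
  {"slide":[-37,0,0],"dr":[0,0,0],"jaw":10},
])

```text
clock: 14.4
position: [531.5, 51.3, 113.4]
ee_rot: [0.753, -0.658, 0.0, -0.0]
contact_force: [-0.5, 0.1, -3.4]
gripper_width: 19.0
grasp_force: 60.3
```

```bash
python3 -c "
from h import *
loc()"
```

```text
t 14.4 tcp in hasp 0.59 -50.39 -1.6 F -0.5 0.2 -3.4 T [-0.21  0.11 -0.  ] eul [-8.2270e+01  1.0000e-02 -1.7997e+02] w 19.0
```

Now slowly to the stop.

>>> step_arm([
  {"slide":[-1,0,0],"dr":[0,0,0],"jaw":10},
  {"slide":[-2,0,0],"dr":[0,0,0],"jaw":10},
  {"slide":[-3,0,0],"dr":[0,0,0],"jaw":10},
  {"slide":[-4,0,0],"dr":[0,0,0],"jaw":10},
  {"slide":[-5,0,0],"dr":[0,0,0],"jaw":10},
  {"slide":[-6,0,0],"dr":[0,0,0],"jaw":10},
  {"slide":[-7,0,0],"dr":[0,0,0],"jaw":10},
  {"slide":[-7,0,0],"dr":[0,0,0],"jaw":10},
])

```text
clock: 15.4
position: [530.3, 57.9, 113.3]
ee_rot: [0.753, -0.658, 0.0, -0.0]
contact_force: [-0.3, -0.3, -3.0]
gripper_width: 18.5
grasp_force: 60.3
```

```bash
python3 -c "
from h import *
loc()"
```

```text
t 15.4 tcp in hasp 0.34 -43.7 -1.67 F -0.4 -0.2 -3.0 T [-0.13 -0.03  0.02] eul [ -82.27    0.   -180.  ] w 18.5
```

>>> step_arm([
  {"slide":[-0.8,0,0],"dr":[0,0,0],"jaw":10},
  {"slide":[-1.5,0,0],"dr":[0,0,0],"jaw":10},
  {"slide":[-2,0,0],"dr":[0,0,0],"jaw":10},
  {"slide":[-2.5,0,0],"dr":[0,0,0],"jaw":10},
  {"slide":[-3,0,0],"dr":[0,0,0],"jaw":10},
  {"slide":[-3.5,0,0],"dr":[0,0,0],"jaw":10},
  {"slide":[-4,0,0],"dr":[0,0,0],"jaw":10},
  {"slide":[-4,0,0],"dr":[0,0,0],"jaw":10},
])

```text
clock: 16.4
position: [529.8, 61.1, 113.4]
ee_rot: [0.753, -0.658, 0.0, 0.0]
contact_force: [1.6, -5.1, -3.2]
gripper_width: 19.0
grasp_force: 60.2
```

```bash
python3 -c "
from h import *
loc()"
```

```text
t 16.4 tcp in hasp 0.29 -40.45 -1.62 F 1.0 -5.3 -3.2 T [-1.58 -0.52  0.07] eul [-8.2260e+01 -6.0000e-02  1.7999e+02] w 19.0
```

>>> step_arm([
  {"slide":[-0.5,0,0],"dr":[0,0,0],"jaw":10},
  {"slide":[-1,0,0],"dr":[0,0,0],"jaw":10},
  {"slide":[-1.5,0,0],"dr":[0,0,0],"jaw":10},
  {"slide":[-1.5,0,0],"dr":[0,0,0],"jaw":10},
  {"slide":[-1.5,0,0],"dr":[0,0,0],"jaw":10},
  {"slide":[-1.5,0,0],"dr":[0,0,0],"jaw":10},
  {"slide":[-1.5,0,0],"dr":[0,0,0],"jaw":10},
  {"slide":[-1.5,0,0],"dr":[0,0,0],"jaw":10},
])

```text
clock: 17.4
position: [529.8, 61.2, 113.5]
ee_rot: [0.753, -0.658, 0.001, 0.001]
contact_force: [3.7, -11.5, -3.1]
gripper_width: 18.9
grasp_force: 60.1
```

```bash
python3 - <<'E'
from h import *
loc()
s=shot('scene','s4.png');t=shot('top','t4.png')
def c(im,x,y,w):
    h=w*3//4; return cv2.resize(cv2.convertScaleAbs(im[y:y+h,x:x+w],alpha=1.5),(800,600),interpolation=cv2.INTER_CUBIC)
cv2.imwrite('pics/c5.png',c(s,225,115,110))
E
```

```text
t 17.4 tcp in hasp 0.31 -40.36 -1.49 F 2.2 -11.9 -3.1 T [-3.13 -1.1   0.06] eul [-8.2260e+01 -1.7000e-01  1.7997e+02] w 18.9
```

View pics/c5.png

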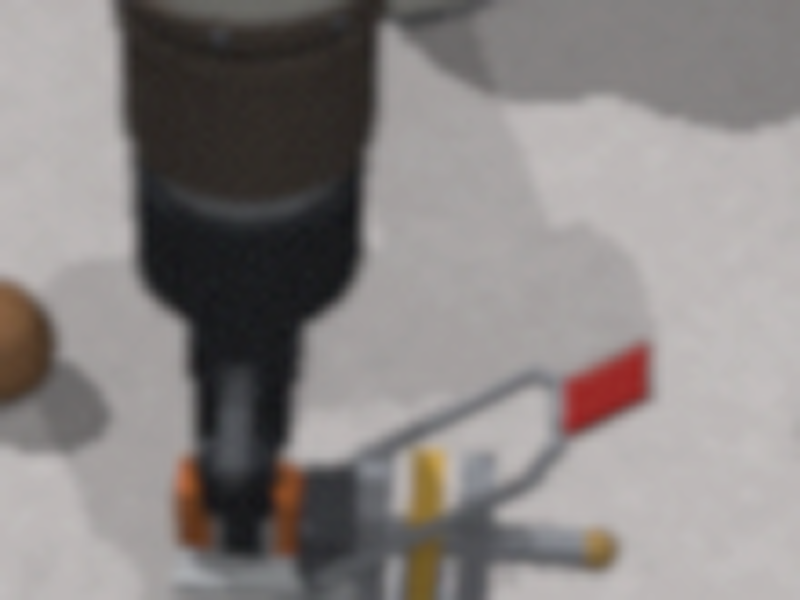

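The pin is home: the head block is against lug 1 and the brass ball is out beyond lug 3 at crop (600,548). The ring is open with its red tab at (607,388). I'll release and rise.

>>> step_arm([
  {"slide":[1,0,0],"dr":[0,0,0],"jaw":10},
  {"slide":[1.5,0,0],"dr":[0,0,0],"jaw":30},
  {"slide":[1.5,0,0],"dr":[0,0,0],"jaw":45},
  {"slide":[1.5,0,0],"dr":[0,0,0],"jaw":45},
  {"slide":[1.5,0,-15],"dr":[0,0,0],"jaw":45},
  {"slide":[1.5,0,-45],"dr":[0,0,0],"jaw":45},
  {"slide":[1.5,0,-95],"dr":[0,0,0],"jaw":45},
  {"slide":[1.5,0,-145],"dr":[0,0,0],"jaw":0},
])

```text
clock: 18.5
position: [529.7, 61.9, 261.0]
ee_rot: [0.753, -0.658, 0.0, -0.0]
contact_force: [1.3, 0.4, 1.2]
gripper_width: 28.1
grasp_force: 0.0
```

```bash
python3 - <<'E'
from h import *
loc()
s=shot('scene','s5.png')
yw=np.radians(7.6);Y=np.array([-np.sin(yw),np.cos(yw),0]);H=np.array([524.2,101.2,115])
r=big(mask(s,(0,150,60),(6,255,255),(285,140,335,195)));print('tab',cen(r),cv2.contourArea(r))
b=mask(s,(12,90,60),(32,255,255),(298,178,320,200));print('ball',np.argwhere(b)[:,::-1].mean(0),(b>0).sum(),'pred',proj('scene',H+85*Y+[0,0,-3]))
for f in(.4,.5,.6,.7,.8,.9): print(f,proj('scene',H+(-12+125*np.cos(f))*Y+[0,0,-3+125*np.sin(f)]).round(1))
E
```

```text
t 18.5 tcp in hasp 0.24 -39.71 146.0 F 1.3 0.3 1.2 T [-0.   -0.17  0.  ] eul [ -82.24    0.   -179.93] w 28.1
tab [307.89430894 168.31707317] 41.0
ball [306.8 189.5] 10 pred [306.92936067 189.68666655]
0.4 [315.9 177.1]
0.5 [314.1 173.8]
0.6 [311.9 170.6]
0.7 [309.1 167.6]
0.8 [305.9 164.7]
0.9 [302.3 162. ]
```

>>> step_arm([
  {"slide":[-45,0,0],"dr":[0,0,0],"jaw":0},
  {"slide":[-98,0,10],"dr":[0,0,0],"jaw":0},
  {"slide":[-108,0,40],"dr":[0,0,0],"jaw":0},
  {"slide":[-111,0,55],"dr":[0,0,0],"jaw":0},
  {"slide":[-116,0,62],"dr":[0,0,0],"jaw":0},
  {"slide":[-124,0,72],"dr":[0,0,0],"jaw":0},
  {"slide":[-131,0,83],"dr":[0,0,0],"jaw":0},
  {"slide":[-137,0,95],"dr":[0,0,0],"jaw":0},
])

```text
clock: 19.55
position: [511.6, 198.0, 162.9]
ee_rot: [0.753, -0.658, 0.0, -0.0]
contact_force: [-0.0, -0.2, 0.3]
gripper_width: -0.0
grasp_force: 0.2
```

```bash
python3 - <<'E'
from h import *
loc()
s=shot('scene','s6.png')
r=big(mask(s,(0,150,60),(6,255,255),(285,140,335,205)));print('tab',cen(r),cv2.contourArea(r))
E
```

```text
t 19.6 tcp in hasp 0.3 97.62 47.94 F -0.0 -0.2 0.3 T [-0.13 -0.07 -0.01] eul [-8.2280e+01  2.0000e-02 -1.7995e+02] w -0.0
tab [310.55555556 179.91666667] 6.0
```

>>> step_arm([
  {"slide":[-2.5,0,5],"dr":[0,0,0],"jaw":0},
  {"slide":[-5,0,10],"dr":[0,0,0],"jaw":0},
  {"slide":[-6.5,0,15],"dr":[0,0,0],"jaw":0},
  {"slide":[-7.5,0,19],"dr":[0,0,0],"jaw":0},
  {"slide":[-8.5,0,23],"dr":[0,0,0],"jaw":0},
  {"slide":[-9.5,0,27],"dr":[0,0,0],"jaw":0},
  {"slide":[-10,0,31],"dr":[0,0,0],"jaw":0},
  {"slide":[-10.5,0,35],"dr":[0,0,0],"jaw":0},
])

```text
clock: 20.6
position: [510.0, 208.1, 128.1]
ee_rot: [0.753, -0.658, -0.0, -0.0]
contact_force: [0.3, 0.0, 0.7]
gripper_width: 0.4
grasp_force: 0.2
```

```bash
python3 -c "
from h import *
loc()"
```

```text
t 20.6 tcp in hasp 0.03 107.82 13.07 F 0.3 -0.0 0.7 T [ 0.03 -0.04  0.02] eul [-8.2270e+01  1.0000e-02 -1.7999e+02] w 0.4
```

Now the snap region: straight down, slowly.

>>> step_arm([
  {"slide":[-0.5,0,2],"dr":[0,0,0],"jaw":0},
  {"slide":[-0.5,0,4],"dr":[0,0,0],"jaw":0},
  {"slide":[-1,0,6],"dr":[0,0,0],"jaw":0},
  {"slide":[-1,0,8],"dr":[0,0,0],"jaw":0},
  {"slide":[-1,0,10],"dr":[0,0,0],"jaw":0},
  {"slide":[-1,0,12],"dr":[0,0,0],"jaw":0},
  {"slide":[-1,0,14],"dr":[0,0,0],"jaw":0},
  {"slide":[-1,0,16],"dr":[0,0,0],"jaw":0},
])

```text
clock: 21.6
position: [511.7, 211.4, 114.8]
ee_rot: [0.754, -0.657, 0.001, -0.004]
contact_force: [-2.2, 5.0, 9.9]
gripper_width: 0.1
grasp_force: 5.1
```

```bash
python3 -c "
from h import *
loc()"
```

```text
t 21.6 tcp in hasp 2.15 110.85 -0.21 F -1.5 5.2 9.9 T [1.26 0.64 0.  ] eul [ -82.2     0.23 -179.63] w 0.1
```

>>> step_arm([
  {"slide":[-1,0,1],"dr":[0,0,0],"jaw":0},
  {"slide":[-1.5,0,2],"dr":[0,0,0],"jaw":0},
  {"slide":[-2,0,3],"dr":[0,0,0],"jaw":0},
  {"slide":[-2,0,4],"dr":[0,0,0],"jaw":0},
  {"slide":[-2,0,5],"dr":[0,0,0],"jaw":0},
  {"slide":[-2,0,6],"dr":[0,0,0],"jaw":0},
  {"slide":[-2,0,7],"dr":[0,0,0],"jaw":0},
  {"slide":[-2,0,8],"dr":[0,0,0],"jaw":0},
])

```text
clock: 22.6
position: [509.2, 210.5, 103.7]
ee_rot: [0.753, -0.658, -0.0, 0.001]
contact_force: [0.4, 1.3, 0.4]
gripper_width: 0.2
grasp_force: 0.0
```

```bash
python3 -c "
from h import *
loc()"
```

```text
t 22.6 tcp in hasp -0.45 110.3 -11.26 F 0.6 1.2 0.4 T [ 0.02 -0.03  0.02] eul [-8.2280e+01 -4.0000e-02  1.7993e+02] w 0.2
```

>>> step_arm([
  {"slide":[0,0,1.5],"dr":[0,0,0],"jaw":0},
  {"slide":[0,0,1.5],"dr":[0,0,0],"jaw":0},
  {"slide":[0,0,-15],"dr":[0,0,0],"jaw":0},
  {"slide":[0,0,-50],"dr":[0,0,0],"jaw":0},
  {"slide":[0,0,-100],"dr":[0,0,0],"jaw":0},
  {"slide":[-20,20,-150],"dr":[0,0,0],"jaw":0},
  {"slide":[-50,60,-180],"dr":[0,0,0],"jaw":0},
  {"slide":[-80,100,-180],"dr":[0,0,0],"jaw":0},
])

```text
clock: 23.6
position: [399.6, 278.2, 287.4]
ee_rot: [0.753, -0.658, -0.0, -0.003]
contact_force: [-0.8, 0.6, -1.0]
gripper_width: 0.2
grasp_force: 0.0
```

```bash
python3 - <<'E'
from h import *
loc()
s=shot('scene','s7.png');t=shot('top','t7.png')
yw=np.radians(7.6);Y=np.array([-np.sin(yw),np.cos(yw),0]);H=np.array([524.2,101.2,115])
r=big(mask(s,(0,150,60),(6,255,255),(285,150,335,215)));print('tab',cen(r),cv2.contourArea(r))
b=mask(s,(12,90,60),(32,255,255),(298,178,320,205));print('ball',np.argwhere(b)[:,::-1].mean(0),(b>0).sum(),'pred',proj('scene',H+85*Y+[0,0,-3]))
for f in(.1,0,-.1,-.14,-.2): print(f,proj('scene',H+(-12+125*np.cos(f))*Y+[0,0,-3+125*np.sin(f)]).round(1))
def c(im,x,y,w):
    h=w*3//4; return cv2.resize(cv2.convertScaleAbs(im[y:y+h,x:x+w],alpha=1.5),(400,300),interpolation=cv2.INTER_CUBIC)
cv2.imwrite('pics/c6.png',np.vstack([np.hstack([c(t,180,120,120),c(s,190,140,160)]),np.hstack([c(t,195,170,72),c(s,245,160,80)])]))
E
```

```text
t 23.6 tcp in hasp -100.1 191.96 172.39 F -0.8 0.7 -1.0 T [ 0.04  0.04 -0.03] eul [ -82.31    0.26 -179.7 ] w 0.2
tab [314.8956229  193.23569024] 49.5
ball [306.90909091 189.63636364] 11 pred [306.92936067 189.68666655]
0.1 [318.1 187.1]
0 [317.9 190.4]
-0.1 [317.1 193.6]
-0.14 [316.7 194.9]
-0.2 [315.9 196.7]
```

View pics/c6.png

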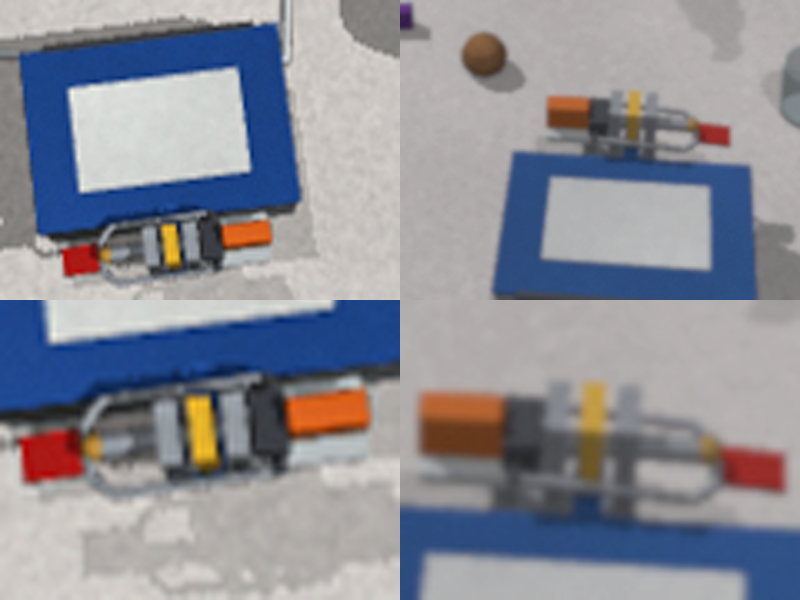

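The snap was felt (10 N dropping to 0.4 N). The picture shows the ring past the ball, with the tab at (314.9,193.2), about -0.09 rad. I'll go back for one gentle press toward the stop to get margin.

>>> step_arm([
  {"slide":[30,-40,0],"dr":[0,0,0],"jaw":0},
  {"slide":[60,-80,20],"dr":[0,0,0],"jaw":0},
  {"slide":[81,-100,60],"dr":[0,0,0],"jaw":0},
  {"slide":[81,-100,110],"dr":[0,0,0],"jaw":0},
  {"slide":[81,-100,150],"dr":[0,0,0],"jaw":0},
  {"slide":[81,-100,170],"dr":[0,0,0],"jaw":0},
  {"slide":[81,-100,178],"dr":[0,0,0],"jaw":0},
  {"slide":[81,-100,178],"dr":[0,0,0],"jaw":0},
])

```text
clock: 24.7
position: [510.0, 209.8, 106.2]
ee_rot: [0.753, -0.658, 0.0, 0.0]
contact_force: [0.6, 0.1, 0.8]
gripper_width: -0.1
grasp_force: 0.0
```

```bash
python3 -c "
from h import *
loc()"
```

```text
t 24.7 tcp in hasp 0.25 109.55 -8.76 F 0.6 0.1 0.8 T [-0.02  0.   -0.03] eul [-8.2270e+01 -2.0000e-02  1.7999e+02] w -0.1
```

>>> step_arm([
  {"slide":[-1,0,1],"dr":[0,0,0],"jaw":0},
  {"slide":[-1.5,0,2],"dr":[0,0,0],"jaw":0},
  {"slide":[-1.5,0,3],"dr":[0,0,0],"jaw":0},
  {"slide":[-1.5,0,4],"dr":[0,0,0],"jaw":0},
  {"slide":[-1.5,0,5],"dr":[0,0,0],"jaw":0},
  {"slide":[-1.5,0,6],"dr":[0,0,0],"jaw":0},
  {"slide":[-1.5,0,6.5],"dr":[0,0,0],"jaw":0},
  {"slide":[-1.5,0,6.5],"dr":[0,0,0],"jaw":0},
])

```text
clock: 25.7
position: [509.5, 211.4, 99.7]
ee_rot: [0.753, -0.658, 0.0, 0.0]
contact_force: [-0.3, -0.1, 1.0]
gripper_width: -0.0
grasp_force: 0.1
```

```bash
python3 -c "
from h import *
loc()"
```

```text
t 25.7 tcp in hasp -0.01 111.21 -15.26 F -0.4 -0.0 1.0 T [-0.06 -0.08 -0.05] eul [-82.27  -0.   180.  ] w -0.0
```

Pressed down to about -0.13 with only 1 N. I'll back away and check numerically.

>>> step_arm([
  {"slide":[0,0,-10],"dr":[0,0,0],"jaw":0},
  {"slide":[0,0,-40],"dr":[0,0,0],"jaw":0},
  {"slide":[0,0,-90],"dr":[0,0,0],"jaw":0},
  {"slide":[0,0,-140],"dr":[0,0,0],"jaw":0},
  {"slide":[-30,40,-180],"dr":[0,0,0],"jaw":0},
  {"slide":[-60,80,-180],"dr":[0,0,0],"jaw":0},
  {"slide":[-80,100,-180],"dr":[0,0,0],"jaw":0},
  {"slide":[-80,100,-180],"dr":[0,0,0],"jaw":0},
])

```text
clock: 26.7
position: [398.5, 278.0, 281.0]
ee_rot: [0.754, -0.657, -0.0, -0.001]
contact_force: [-0.3, -0.3, -0.6]
gripper_width: -0.3
grasp_force: 0.0
```

```bash
python3 - <<'E'
from h import *
loc()
s=shot('scene','s8.png')
r=big(mask(s,(0,150,60),(6,255,255),(285,150,335,215)));print('tab',cen(r),cv2.contourArea(r))
b=mask(s,(12,90,60),(32,255,255),(298,178,320,205));print('ball',np.argwhere(b)[:,::-1].mean(0))
c=cv2.convexHull(big(mask(s,(105,100,30),(130,255,255),(205,150,350,300))));print(cv2.approxPolyDP(c,4,True)[:,0].tolist())
E
```

```text
t 26.7 tcp in hasp -101.22 191.87 166.01 F -0.3 -0.3 -0.6 T [-0.04 -0.01  0.03] eul [-8.2090e+01  8.0000e-02 -1.7992e+02] w -0.3
tab [314.96563574 194.07560137] 48.5
ball [306.90909091 189.63636364]
[[236, 201], [282, 199], [329, 207], [332, 262], [229, 257]]
```

The tab has dropped a further 0.85 px (about -0.03 rad), the ball is at its home position and the lid is still shut.

```bash
python3 -c "
from bench import arm
print(arm.job_done())"
```

```text
the job is handed in; nothing more can be done
None
```

I handed the job in at about 27 s: the lid is shut, the pin is home against the first lug, and the ring has snapped past the brass end (about -0.12 rad, estimated from the camera picture). The peak force I read at the tool was about 12 N, no bystander was touched as far as I could tell, and the judge returned no verdict.

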